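Re-rack the seasonings in mirrored order

ROBOT

A 6-joint arm with a two-finger parallel gripper is mounted at the origin on a cart in front of the work surface, level with it; the furniture and walls round the work are solid. World frame = base frame: x ahead of the robot, y to its left, z up, the work surface at z = 0. Lengths are in mm, angles in rad, forces in N, time in s.
With the tool pointing down it reaches from about 300 to 850 mm from the base axis. Payload 4.2 kg.
Tool frame: the origin (TCP) lies where the fingers leave the gripper's body, on its centre line; the fingertips stand 78 mm ahead of it and the grasp point (between the pads) lies 60 mm ahead of it; z points along the fingers, y is the line along which they close (so a half turn about z gives the same grasp; the last joint's range is limited). The gripper opens to 91 mm and grips with 3 to 60 N. Pads are 32 mm wide; open, the fingers measure 118 mm over their backs; the gripper's body (76 mm by 178 mm) begins 60 mm behind the grasp point.
Start: joints at [-1.228, 0.32, 1.565, -0, 1.257, -0.02], TCP at [204.065, -537.58, 292.276] pointing down, gripper open.
Joint ranges: [-3.11, 3.11], [-0.84, 2.01], [0.21, 2.61], [-1.34, 4.49], [0.05, 2.63], [-2.56, 2.56]. Speed limits (rad/s): [2.57, 2.57, 3.14, 3.14, 3.14, 3.14].

INTERFACE

Orientations are given as a unit quaternion [x, y, z, w].
In Python, from station import ctrl gives the robot as it stands.
- The arm moves only by the tool servo_tool, never from a script. Its argument "increments" is text: rows parted by semicolons, each of 7 numbers parted by spaces: the turn, a rotation vector about the tool's x, y, z normalised to -1 to 1, where 1 is 5 degrees, then the shift along the tool's x, y, z normalised to -1 to 1, where 1 is 3 cm, then the opening, from 0 (shut) to 1 (fully open). A call has 1 to 10 rows; each row shifts and turns the commanded pose from where the row before left it, along the tool's axes as they then stand; what a row does not reach is not made up. A row lasts 1/8 s, in which the tool goes at most 62.5 mm and 10.7 degrees, less where a joint would pass 70% of its speed; a pose out of reach is approached as far as the arm can. A call with a number of a shift or a turn outside -1 to 1 is refused whole. A call with a gripper value outside its range is refused whole. The fingers move at their own pace and stop on an object; the grip force is fixed at half the most. Time passes only in rows, so rows that do not move let the fingers close. It gives the time, the measured TCP pose, the force, the opening and the grip force at its end, in the units of the state.
- ctrl.state(): the state, without advancing time (a new reading comes with each control period).
- ctrl.snapshot(name): name is "scene" or "top"; returns a dict with "image" (384x512x3 uint8, blue, green, red), "z_map" (384x512 float32, mm along the optical axis (not along the pixel's ray), 0 where there is no reading), "vertical_fov" (degrees; the focal length in pixels is half the picture's height over the tangent of half this angle, whatever the lens; pixels are square), "cx", "cy" (the principal point, pixels), "R" (3x3) and "t" (3): a world point X has camera coordinates R X + t. Camera axes: x right, y down, z forward; pixel columns grow to the right and rows downward; lengths in mm; the calibration is good to about 2 mm. A picture is of the moment at which its call begins.
- ctrl.finish_job(): hands the job in; it is judged then, once.
Trained networks look in a picture, given as the dict that the camera call returned (one of the last four; its "shot" number tells which), for a name from the list of things; names that differ only in an ending like _2 or _b are one class to them, and where a whole thing is asked for, a point or a joint stands for the part that bears it (a point fixed in the world has none). Each returns a list of dicts, best first, with "p" (0 to 1); they miss things now and then, are a little off and sometimes report something else, mostly with a low value. They report only what shows in the picture. A call takes as long as a camera call.
- ctrl.boxes_of(picture, target): "point" ([column, row] in pixels, amid what is visible of it).
- ctrl.masks_of(picture, target): "region" (384x512 bool, what is visible of it) and "point" ([column, row] in pixels, amid what is visible of it).
The state is a dict: "time": time; "joint_pos": joint angles; "qd": joint speeds; "joint_efforts": joint torques, N m; "tool_pos": TCP position; "eef_rot": TCP orientation; "wrist_force": force on the tool from outside, world axes, zero at the start; "ft_torque": the same for the moment, N m; "grip_width": finger opening in mm; "grasp_force": force on a finger pad.
Only numpy, scipy, OpenCV 4.12 (cv2) and the standard library are available. Lean on these libraries where they do the work, as an engineer would, in place of code of your own. Each camera call takes 0.05 s, during which the arm holds its last target. There are 200 camera calls.

TASK

Move the four seasonings from the dark wooden rack to the blue rack so that they stand there in reverse order: the one that stood furthest left in the dark rack goes furthest right in the blue one, and so on along the row. Stand each upright in the middle of its own compartment, keep them upright all the while, and leave the mug, the lemon and the lime where they are.

Things in the scene. Friction and masses are not known exactly. Their poses are not given: they have to be found in the camera images.
- salt_mill: Turned salt mill of very dark brown wood, otherwise the same as the pepper mill: ball-shaped head, small steel knob, 58 mm across the foot, 170 mm tall, about 0.18 kg. Origin at the centre of its underside, z up. Ball head 48 mm across, widest about 140 mm above the underside, can be gripped there; the head does not turn.
- spice_jar: Slim spice jar with a green lid, round, 46 mm across, 106 mm tall, about 0.1 kg. Origin at the centre of its underside, z up. Can be gripped at half height (50 mm).
- salt_shaker: Clear salt shaker with a grey domed top, round, 44 mm across up to 74 mm height, 90 mm tall, about 0.1 kg. Origin at the centre of its underside, z up. Can be gripped at 50 mm height.
- pepper_mill: Turned pepper mill of light brown wood with a ball-shaped head and a small steel knob, 58 mm across the foot, 170 mm tall, about 0.18 kg. Origin at the centre of its underside, z up. The ball head is 48 mm across, widest about 140 mm above the underside, and can be gripped there; the head does not turn.
- old_rack: Dark wood rack, dark rods, fixed. The seasonings start in it in any order on 3 mm cork mats (top at z 11). In mm: 104 (x) x 384 (y, to the robot's left); origin: centre of underside. 4 compartments, 84 mm wide, centres x 0, y +135, +45, -45, -135; floor at z 8, dividers to z 20, rods at x -47 and +47 to z 25, end boards to z 34. The racks lie one behind the other, either nearer, 155 to 200 mm apart.
- new_rack: Blue painted rack with bright steel rods, fixed, empty at the start, without mats (floor 8 mm above the worktop). Same shape, size, origin, axes and compartments (centres x 0, y +135, +45, -45, -135 mm) as the dark rack; lies in front of or behind it, roughly parallel.
- mat_salt_mill: Square cork mat, 80 x 80 x 3 mm, lying in the compartment of the dark old rack in which the dark salt mill stands at the start. Fixed; it stays there and so marks where that thing came from. Origin at the centre of its underside (8 mm above the rack's underside), axes as the rack's.
- mat_spice_jar: Square cork mat, 80 x 80 x 3 mm, lying in the compartment of the dark old rack in which the spice jar stands at the start. Fixed; it stays there and so marks where that thing came from. Origin at the centre of its underside (8 mm above the rack's underside), axes as the rack's.
- mat_salt_shaker: Square cork mat, 80 x 80 x 3 mm, lying in the compartment of the dark old rack in which the salt shaker stands at the start. Fixed; it stays there and so marks where that thing came from. Origin at the centre of its underside (8 mm above the rack's underside), axes as the rack's.
- mat_pepper_mill: Square cork mat, 80 x 80 x 3 mm, lying in the compartment of the dark old rack in which the light brown pepper mill stands at the start. Fixed; it stays there and so marks where that thing came from. Origin at the centre of its underside (8 mm above the rack's underside), axes as the rack's.
- mug: Bystander: green and white mug, 92 mm across (127 with its handle), 93 mm tall, origin at the centre of its underside. Leave alone.
- lemon: Bystander: yellow lemon, 71 x 53 x 51 mm, origin at its underside. Leave alone.
- lime: Bystander: green lime, 57 x 46 x 45 mm, origin at its underside. Leave alone.

How it is judged (in metres and radians):
At the end, for the whole second after the job is handed in: Each seasoning stands released and at rest on the blue rack's floor (within 5 mm), within 15 mm of its compartment's centre in x and y, upright within 6 degrees, in the reverse order of the dark rack; mug, lemon and lime within 25 mm of where they were (((y of mat_salt_mill in the frame of old_rack between 0.115 and 0.155 m and y of salt_mill in the frame of new_rack between -0.15 and -0.12 m) or (y of mat_salt_mill in the frame of old_rack between 0.025 and 0.065 m and y of salt_mill in the frame of new_rack between -0.06 and -0.03 m) or (y of mat_salt_mill in the frame of old_rack between -0.065 and -0.025 m and y of salt_mill in the frame of new_rack between 0.03 and 0.06 m) or (y of mat_salt_mill in the frame of old_rack between -0.155 and -0.115 m and y of salt_mill in the frame of new_rack between 0.12 and 0.15 m)) and x of salt_mill in the frame of new_rack between -0.015 and 0.015 m and z of salt_mill in the frame of new_rack between 0.003 and 0.013 m and angle between each of salt_mill, spice_jar, salt_shaker, pepper_mill's own z axis and vertical below 0.1 rad and linear speed of each of salt_mill, spice_jar, salt_shaker, pepper_mill below 0.02 m/s and angular speed of each of salt_mill, spice_jar, salt_shaker, pepper_mill below 0.3 rad/s and ((y of mat_spice_jar in the frame of old_rack between 0.115 and 0.155 m and y of spice_jar in the frame of new_rack between -0.15 and -0.12 m) or (y of mat_spice_jar in the frame of old_rack between 0.025 and 0.065 m and y of spice_jar in the frame of new_rack between -0.06 and -0.03 m) or (y of mat_spice_jar in the frame of old_rack between -0.065 and -0.025 m and y of spice_jar in the frame of new_rack between 0.03 and 0.06 m) or (y of mat_spice_jar in the frame of old_rack between -0.155 and -0.115 m and y of spice_jar in the frame of new_rack between 0.12 and 0.15 m)) and x of spice_jar in the frame of new_rack between -0.015 and 0.015 m and z of spice_jar in the frame of new_rack between 0.003 and 0.013 m and ((y of mat_salt_shaker in the frame of old_rack between 0.115 and 0.155 m and y of salt_shaker in the frame of new_rack between -0.15 and -0.12 m) or (y of mat_salt_shaker in the frame of old_rack between 0.025 and 0.065 m and y of salt_shaker in the frame of new_rack between -0.06 and -0.03 m) or (y of mat_salt_shaker in the frame of old_rack between -0.065 and -0.025 m and y of salt_shaker in the frame of new_rack between 0.03 and 0.06 m) or (y of mat_salt_shaker in the frame of old_rack between -0.155 and -0.115 m and y of salt_shaker in the frame of new_rack between 0.12 and 0.15 m)) and x of salt_shaker in the frame of new_rack between -0.015 and 0.015 m and z of salt_shaker in the frame of new_rack between 0.003 and 0.013 m and ((y of mat_pepper_mill in the frame of old_rack between 0.115 and 0.155 m and y of pepper_mill in the frame of new_rack between -0.15 and -0.12 m) or (y of mat_pepper_mill in the frame of old_rack between 0.025 and 0.065 m and y of pepper_mill in the frame of new_rack between -0.06 and -0.03 m) or (y of mat_pepper_mill in the frame of old_rack between -0.065 and -0.025 m and y of pepper_mill in the frame of new_rack between 0.03 and 0.06 m) or (y of mat_pepper_mill in the frame of old_rack between -0.155 and -0.115 m and y of pepper_mill in the frame of new_rack between 0.12 and 0.15 m)) and x of pepper_mill in the frame of new_rack between -0.015 and 0.015 m and z of pepper_mill in the frame of new_rack between 0.003 and 0.013 m and distance of each of mug, lemon, lime from where it was at the start of the episode below 0.025 m); the robot touches nothing.
It fails at once if a seasoning is tipped by more than 35 degrees (angle between any of salt_mill, spice_jar, salt_shaker, pepper_mill's own z axis and vertical above 0.6 rad).
It fails at once if the mug, the lemon or the lime is moved by more than 25 mm (distance of any of mug, lemon, lime from where it was at the start of the episode above 0.025 m).
It also fails if it takes over 128 s, if anything falls off the work surface, if the arm or the gripper's body presses on something with over 40 N, if the wrist force passes 120 N, or if a joint passes its speed limit or range.

## Working session

There is one attempt and no reset: what is moved stays moved. The work goes in short steps, Python scripts to look and compute and a tool call to move; the robot and the scene stay as the last step left them, time stands still between calls to the robot, and variables do not carry over. Pictures are saved under pics/ and viewed, at most 14 in all, crops included, and the job is handed in when it is done.

Besides the shell and the picture viewer there is one more tool, called after "Request:" in YAML: its name, and indented under it one key for each argument. servo_tool: Moves the arm, as the interface text tells. Scaled input: -1 to 1 covers 3 cm each way for a shift and 5 degrees each way for a turn. Its arguments: {"type":"object","properties":{"increments":{"type":"string"}},"required":["increments"]}

```bash
mkdir -p pics
cat > h.py <<'E'
import numpy as np, cv2
from station import ctrl
def cloud(s):
    f=192/np.tan(np.radians(s["vertical_fov"]/2)); z=s["z_map"]
    v,u=np.mgrid[:384,:512]
    P=np.stack([(u-s["cx"])/f*z,(v-s["cy"])/f*z,z],-1)
    return (P-np.array(s["t"]))@np.array(s["R"])
E
python3 - <<'E'
from h import *
st=ctrl.state(); print(st["time"],st["tool_pos"],st["eef_rot"],st["grip_width"])
for n in("scene","top"):
    s=ctrl.snapshot(n); cv2.imwrite(f"pics/{n}0.png",s["image"]); W=cloud(s)
    print(n, "cam at", -np.array(s["R"]).T@np.array(s["t"]))
    for o in "salt_mill spice_jar salt_shaker pepper_mill old_rack new_rack mug lemon lime".split():
        for d in ctrl.masks_of(s,o)[:2]:
            m=d["region"]&(s["z_map"]>0); p=W[m]
            if len(p): print(o,round(d["p"],2),np.round(d["point"]),m.sum(),np.round(np.percentile(p,[2,50,98],axis=0)).tolist())
E
```

```text
0.0 [ 203.94738644 -537.21942937  291.41349246] [ 9.83597883e-01  1.80372947e-01 -1.36050107e-04 -8.86609204e-04] 91.28569747740129
scene cam at [1299.17303123 -428.85245992  801.55302188]
salt_mill 0.68 [274. 209.] 841 [[626.0, 19.0, 14.0], [653.0, 35.0, 91.0], [664.0, 62.0, 170.0]]
salt_mill 0.6 [299. 197.] 830 [[599.0, 108.0, 9.0], [649.0, 121.0, 90.0], [660.0, 182.0, 171.0]]
salt_shaker 0.81 [326. 194.] 322 [[628.0, 203.0, 13.0], [651.0, 213.0, 58.0], [662.0, 249.0, 99.0]]
salt_shaker 0.25 [249. 224.] 644 [[539.0, -65.0, 1.0], [649.0, -50.0, 80.0], [659.0, -1.0, 118.0]]
pepper_mill 0.73 [299. 195.] 825 [[618.0, 108.0, 11.0], [649.0, 121.0, 90.0], [661.0, 151.0, 171.0]]
pepper_mill 0.5 [242. 193.] 2491 [[375.0, -113.0, -2.0], [440.0, 48.0, 8.0], [496.0, 260.0, 34.0]]
old_rack 0.55 [281. 235.] 1170 [[598.0, -102.0, -0.0], [675.0, 50.0, 15.0], [687.0, 275.0, 35.0]]
new_rack 0.92 [237. 193.] 2394 [[380.0, -113.0, -0.0], [442.0, 42.0, 8.0], [496.0, 260.0, 34.0]]
mug 0.69 [131. 222.] 1133 [[386.0, -341.0, 11.0], [449.0, -302.0, 63.0], [493.0, -263.0, 92.0]]
mug 0.31 [297. 197.] 798 [[6
[... 854 characters left out ...]
 134.0, 144.0], [650.0, 160.0, 179.0]]
pepper_mill 0.17 [260. 169.] 276 [[588.0, 6.0, 4.0], [613.0, 39.0, 11.0], [668.0, 85.0, 26.0]]
old_rack 0.7 [222. 157.] 720 [[581.0, -97.0, -2.0], [641.0, 177.0, 20.0], [685.0, 281.0, 38.0]]
new_rack 0.66 [253. 215.] 3264 [[398.0, -104.0, 1.0], [448.0, 80.0, 9.0], [495.0, 264.0, 34.0]]
mug 0.89 [363. 215.] 709 [[388.0, -342.0, 2.0], [435.0, -312.0, 39.0], [488.0, -258.0, 94.0]]
lemon 0.61 [139. 226.] 237 [[386.0, 431.0, 15.0], [407.0, 456.0, 42.0], [434.0, 486.0, 53.0]]
lime 0.68 [232. 156.] 375 [[606.0, 112.0, 8.0], [622.0, 135.0, 140.0], [658.0, 166.0, 179.0]]
lime 0.52 [146. 192.] 172 [[505.0, 420.0, -2.0], [526.0, 437.0, 37.0], [554.0, 460.0, 47.0]]
```

Run:
```python
import cv2,numpy as np
a=cv2.imread("pics/scene0.png")[90:300,90:400];b=cv2.imread("pics/top0.png")[110:270,110:410]
cv2.imwrite("pics/c0.png",np.vstack([cv2.resize(a,(620,300)),cv2.resize(b,(620,300))]))
```

```text
(no output)
```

View pics/c0.png

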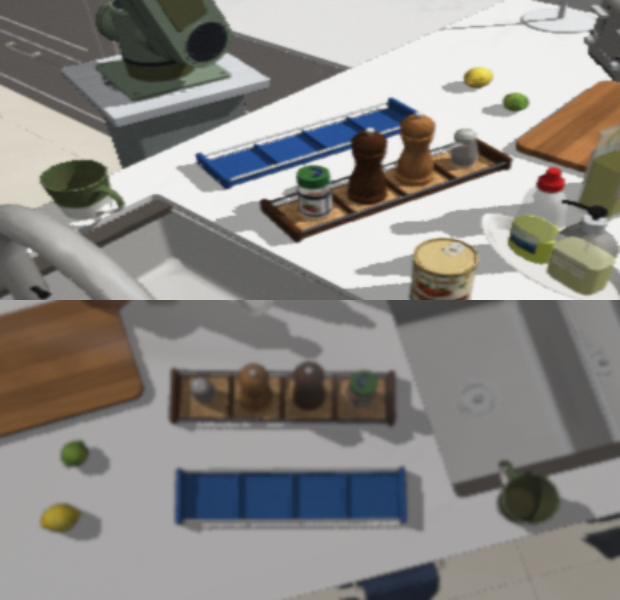

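The dark rack is at the far side. From left to right it holds the shaker, pepper mill, salt mill and jar. The blue rack is nearer and empty. Next I'll measure the poses more precisely.

```bash
cat >> h.py <<'E'
from scipy.optimize import least_squares, minimize
PRI={"salt_mill":(632,43,[(151,24,10)]),"pepper_mill":(630,130,[(151,24,10)]),"spice_jar":(632,-45,[(61,23,35)]),"salt_shaker":(632,217,[(52,22,28)])}
def axis(Ws,o,guess=None,dz=0):
    x0,y0,L=PRI[o]
    if guess: x0,y0=guess
    out=[]
    for Wl in (*[[w] for w in Ws],Ws):
        p=np.concatenate([w.reshape(-1,3) for w in Wl]); zc,r,h=L[0]
        p=p[(abs(p[:,2]-zc-dz)<h)&(np.hypot(p[:,0]-x0,p[:,1]-y0)<42)]
        if len(p)<8: out.append((len(p),)); continue
        g=lambda q:np.hypot(p[:,0]-q[0],p[:,1]-q[1])-r
        s=least_squares(g,[x0,y0],loss="soft_l1",f_scale=2); out.append((len(p),*np.round(s.x,1),round(float(np.median(abs(s.fun))),1)))
    return out
def proj(s,X):
    f=192/np.tan(np.radians(s["vertical_fov"]/2)); c=X@np.array(s["R"]).T+s["t"]
    return np.c_[c[:,0]/c[:,2]*f+s["cx"],c[:,1]/c[:,2]*f+s["cy"]]
def rackfit(shots,masks,x0):
    def ren(s,q):
        im=np.zeros((384,512),np.uint8); c,sn=np.cos(q[2]),np.sin(q[2])
        for ya,yb,z in((-192,192,8),(-192,-180,34),(180,192,34)):
            X=np.array([(x,y,zz) for x in(-50,50) for y in(ya,yb) for zz in(0,z)],float)
            X=np.c_[q[0]+c*X[:,0]-sn*X[:,1],q[1]+sn*X[:,0]+c*X[:,1],X[:,2]]
            cv2.fillConvexPoly(im,np.int32(np.round(cv2.convexHull(np.float32(proj(s,X)))*16)),255,cv2.LINE_AA,4)
        return im/255.
    cost=lambda q:sum(np.abs(ren(s,q)-m).sum() for s,m in zip(shots,masks))
    r=minimize(cost,x0,method="Nelder-Mead",options=dict(initial_simplex=np.array(x0)+np.array([[0,0,0],[10,0,0],[0,10,0],[0,0,.04]])))
    return np.round(r.x,3),round(r.fun)
def bluemask(s):
    h=cv2.cvtColor(s["image"],cv2.COLOR_BGR2HSV)
    m=cv2.inRange(h,(100,110,30),(130,255,255)); W=cloud(s)
    m[(W[...,0]<340)|(W[...,0]>540)|(W[...,1]<-170)|(W[...,1]>320)|(W[...,2]>60)]=0
    return cv2.morphologyEx(m,cv2.MORPH_CLOSE,np.ones((5,5)))/255.
E
python3 - <<'E'
from h import *
S=[ctrl.snapshot(n) for n in("scene","top")]; Ws=[cloud(s) for s in S]
for o in PRI: print(o,axis(Ws,o))
M=[bluemask(s) for s in S]; print([m.sum() for m in M])
for k in([0],[1],[0,1]): print(k,rackfit([S[i] for i in k],[M[i] for i in k],[445,80,0.]))
E
```

```text
salt_mill [(133, np.float64(636.9), np.float64(48.8), 1.4), (77, np.float64(638.4), np.float64(48.7), 1.4), (210, np.float64(637.4), np.float64(48.9), 1.5)]
pepper_mill [(124, np.float64(634.2), np.float64(135.1), 1.5), (69, np.float64(636.1), np.float64(134.8), 1.2), (193, np.float64(635.0), np.float64(135.1), 1.5)]
spice_jar [(316, np.float64(634.8), np.float64(-41.1), 0.8), (71, np.float64(634.7), np.float64(-40.6), 0.6), (387, np.float64(634.8), np.float64(-41.0), 0.8)]
salt_shaker [(209, np.float64(637.6), np.float64(226.0), 2.1), (62, np.float64(642.3), np.float64(225.8), 1.3), (271, np.float64(639.0), np.float64(226.7), 2.0)]
[np.float64(1939.0), np.float64(2586.0)]
[0] (array([4.34553e+02, 8.41120e+01, 1.30000e-02]), 845)
[1] (array([4.50434e+02, 8.16150e+01, 3.00000e-03]), 850)
[0, 1] (array([4.40042e+02, 8.30930e+01, 4.00000e-03]), 1728)
```

Request:
servo_tool:
  increments: "0 0 -1 0 0 -0.3 1;0 0 -1 0 0 -0.3 1;0 0 -1 0 0 -0.3 1;0 0 -1 0 0 -0.3 1;0 0 -1 0 0 0 1;0 0 -1 0 0 0 1;0 0 -1 0 0 0 1;0 0 -1 0 0 0 1;0 0 -1 0 0 0 1;0 0 -1 0 0 0 1"

```text
time: 2.35
tool_pos: [204.1, -537.6, 328.3]
eef_rot: [0.814, 0.58, 0.0, 0.0]
wrist_force: [-0.3, -0.2, 0.0]
grip_width: 91.1
grasp_force: 0.0
```

Run:
```python
from h import *
for n in("scene","top"):
    s=ctrl.snapshot(n); W=cloud(s); h=cv2.cvtColor(s["image"],cv2.COLOR_BGR2HSV)
    m=(cv2.inRange(h,(95,90,20),(135,255,255))>0)&(W[...,0]>340)&(W[...,0]<560)&(W[...,1]>-170)&(W[...,1]<320)
    p=W[m]; print(n,len(p))
    for nm,k in(("left",(p[:,2]>22)&(p[:,2]<42)&(p[:,1]>80)),("right",(p[:,2]>22)&(p[:,2]<42)&(p[:,1]<80))):
        q=p[k]; print(nm,len(q),np.round(np.percentile(q,[2,20,50,80,98],axis=0),0).tolist())
    f=p[(abs(p[:,2]-8)<5)]
    for y in range(-90,260,45):
        g=f[abs(f[:,1]-y)<15]; print(y,np.round(np.percentile(g[:,0],[0,3,50,97,100])),end=" ")
    b=cv2.dilate(m.astype(np.uint8),np.ones((3,3)))-m
    im=s["image"].copy(); im[b>0]=(0,0,255)
    cv2.imwrite(f"pics/b_{n}.png",im); print()
a=cv2.imread("pics/b_scene.png")[90:270,140:400];b=cv2.imread("pics/b_top.png")[140:260,160:360]
cv2.imwrite("pics/c1.png",np.vstack([cv2.resize(a,(434,300)),cv2.resize(b,(434,260))]))
```

```text
scene 1779
left 61 [[404.0, 256.0, 22.0], [418.0, 258.0, 26.0], [435.0, 260.0, 31.0], [455.0, 263.0, 33.0], [466.0, 267.0, 36.0]]
right 115 [[404.0, -114.0, 23.0], [423.0, -113.0, 28.0], [453.0, -110.0, 32.0], [485.0, -105.0, 34.0], [498.0, -17.0, 36.0]]
-90 [403. 405. 446. 491. 492.] -45 [398. 404. 442. 490. 492.] 0 [401. 403. 444. 491. 493.] 45 [399. 405. 444. 491. 494.] 90 [405. 407. 446. 492. 495.] 135 [401. 403. 435. 468. 473.] 180 [402. 406. 437. 490. 492.] 225 [401. 404. 438. 487. 493.] 
top 2670
left 88 [[400.0, 80.0, 23.0], [415.0, 261.0, 30.0], [438.0, 264.0, 33.0], [466.0, 267.0, 36.0], [488.0, 268.0, 38.0]]
right 95 [[399.0, -110.0, 23.0], [412.0, -108.0, 29.0], [441.0, -104.0, 33.0], [469.0, -101.0, 36.0], [486.0, 80.0, 38.0]]
-90 [405. 406. 444. 486. 487.] -45 [406. 407. 445. 487. 487.] 0 [407. 407. 448. 487. 488.] 45 [404. 404. 445. 487. 489.] 90 [404. 405. 446. 485. 486.] 135 [405. 405. 444. 485. 486.] 180 [405. 406. 444. 486. 487.] 225 [406. 407. 444. 486. 487.]
```

View pics/c1.png

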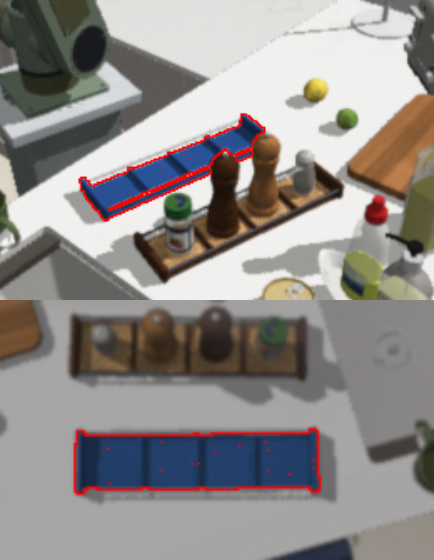

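Request:
servo_tool:
  increments: "0 0 -1 0 0 0 1;0 0 -1 0 0 0 1;0 0 -1 0 0 0 1;0 0 -0.82 0 0 0 1;0 0 0 0.97 0.85 0 1;0 0 0 0.97 0.85 0 1;0 0 0 0.97 0.85 0 1;0 0 0 0.97 0.85 0 1;0 0 0 0.97 0.85 0 1;0 0 0 0.97 0.85 0 1"

```text
time: 3.7
tool_pos: [358.1, -362.3, 328.4]
eef_rot: [0.708, 0.706, -0.0, 0.0]
wrist_force: [0.1, -0.9, -0.8]
grip_width: 91.4
grasp_force: 0.0
```

Request:
servo_tool:
  increments: "0 0 0 0.97 0.85 0 1;0 0 0 0.97 0.85 0 1;0 0 0 0.97 0.85 0 1;0 0 0 0.97 0.85 0 1;0 0 0 0.97 0.85 0 1;0 0 0 0.97 0.85 0 1;0 0 0 0.97 0.85 0 1;0 0 0 0.97 0.85 0 1;0 0 0 0.97 0.85 0 1;0 0 0 0.97 0.85 0 1"

```text
time: 4.95
tool_pos: [613.8, -71.7, 328.3]
eef_rot: [0.708, 0.706, -0.0, 0.0]
wrist_force: [-0.1, -0.4, -1.0]
grip_width: 90.9
grasp_force: 0.0
```

Request:
servo_tool:
  increments: "0 0 0 1 0.7 0 1;0 0 0 0.03 0 0 1;0 0 0 0 0 1 1;0 0 0 0 0 1 1;0 0 0 0 0 1 1;0 0 0 0 0 1 1;0 0 0 0 0 0 1"

```text
time: 5.82
tool_pos: [632.3, -42.6, 206.0]
eef_rot: [0.708, 0.706, -0.002, -0.002]
wrist_force: [-0.0, -0.4, 1.0]
grip_width: 91.0
grasp_force: 0.0
```

Request:
servo_tool:
  increments: "0 0 0 0.05 0.07 0.7 1;0 0 0 0 0 0.7 1;0 0 0 0 0 0.7 1;0 0 0 0 0 0.6 1;0 0 0 0 0 0 1;0 0 0 0 0 0 0;0 0 0 0 0 0 0;0 0 0 0 0 0 0;0 0 0 0 0 0 0;0 0 0 0 0 0 0"

```text
time: 7.08
tool_pos: [635.8, -40.4, 127.3]
eef_rot: [0.708, 0.706, -0.0, -0.0]
wrist_force: [0.1, 0.7, 1.3]
grip_width: 45.1
grasp_force: 30.0
```

Request:
servo_tool:
  increments: "0 0 0 0 0 -0.7 0;0 0 0 0 0 -0.7 0;0 0 0 0 0 -0.7 0;0 0 0 0 -0.9 0 0;0 0 0 0 -0.9 0 0;0 0 0 0 -0.9 0 0;0 0 0 0 -0.9 0 0;0 0 0 0 -0.9 0 0;0 0 0 0 -0.9 0 0;0 0 0 0 -0.9 0 0"

```text
time: 8.32
tool_pos: [446.1, -40.0, 190.1]
eef_rot: [0.708, 0.706, -0.0, -0.0]
wrist_force: [0.2, -0.1, -1.0]
grip_width: 45.0
grasp_force: 29.9
```

Request:
servo_tool:
  increments: "0 0 0 0.9 0 0 0;0 0 0 0.9 0 0 0;0 0 0 0.9 0 0 0;0 0 0 0.9 0 0 0;0 0 0 0.9 0 0 0;0 0 0 0.9 0 0 0;0 0 0 0.9 0 0 0;0 0 0 0.9 0 0 0;0 0 0 0.9 0 0 0;0 0 0 0.3 0 0 0"

```text
time: 9.57
tool_pos: [447.5, 213.0, 190.1]
eef_rot: [0.707, 0.707, -0.0, 0.0]
wrist_force: [0.0, -0.1, -2.7]
grip_width: 45.6
grasp_force: 29.9
```

Request:
servo_tool:
  increments: "0 0 0 0 0 0 0;0 0 0 0 0 0 0"

```text
time: 9.82
tool_pos: [447.5, 211.1, 190.1]
eef_rot: [0.708, 0.706, -0.0, 0.0]
wrist_force: [-0.1, 0.1, -1.3]
grip_width: 44.8
grasp_force: 29.9
```

Run:
```python
from h import *
S=[ctrl.snapshot(n) for n in("scene","top")]; Ws=[cloud(s) for s in S]
print(axis(Ws,"spice_jar",(447,212),60)); print(ctrl.state()["tool_pos"])
cv2.imwrite("pics/c2.png",cv2.resize(S[0]["image"][70:270,140:400],(650,500)))
```

```text
[(324, np.float64(454.2), np.float64(210.8), 3.8), (4,), (328, np.float64(454.0), np.float64(210.7), 3.7)]
[447.61978475 211.11589959 190.22692365]
```

View pics/c2.png

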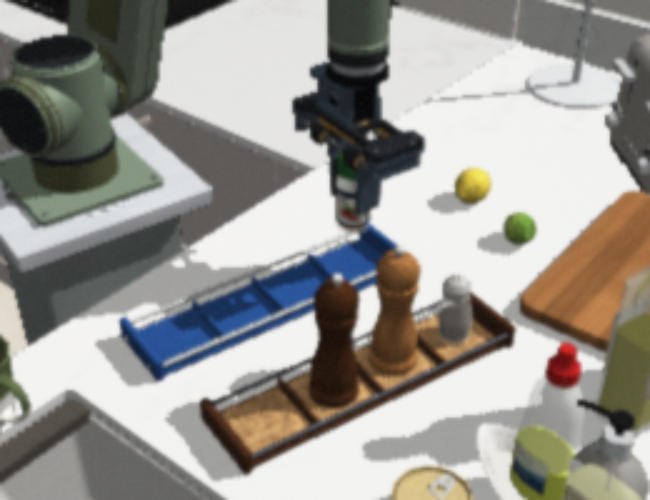

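Request:
servo_tool:
  increments: "0 0 0 0.04 0 0.6 0;0 0 0 0 0 0.6 0;0 0 0 0 0 0.6 0;0 0 0 0 0 0.3 0;0 0 0 0 0 0.1 0;0 0 0 0 0 0 0"

```text
time: 10.68
tool_pos: [448.1, 213.1, 124.7]
eef_rot: [0.708, 0.706, 0.001, 0.0]
wrist_force: [-0.5, 0.4, -1.0]
grip_width: 44.6
grasp_force: 29.9
```

Request:
servo_tool:
  increments: "0 0 0 0 0 0 1;0 0 0 0 0 0 1;0 0 0 0 0 0 1;0 0 0 0 0 0 1;0 0 0 0 0 -0.5 1;0 0 0 0 0 -1 1;0 0 0 0 0 -1 1;0 0 0 0 0 -1 1;0 0 0 0 0 -1 1;0 0 0 0 0 -1 1"

```text
time: 11.92
tool_pos: [447.5, 213.1, 291.4]
eef_rot: [0.708, 0.706, 0.001, 0.0]
wrist_force: [0.3, 0.6, -0.9]
grip_width: 91.4
grasp_force: 0.0
```

Request:
servo_tool:
  increments: "0 0 0 -0.78 0.9 0 1;0 0 0 -0.78 0.9 0 1;0 0 0 -0.78 0.9 0 1;0 0 0 -0.78 0.9 0 1;0 0 0 -0.78 0.9 0 1;0 0 0 -0.78 0.9 0 1;0 0 0 -0.78 0.9 0 1;0 0 0 0 0 0 1;0 0 0 0 0 0 1"

```text
time: 13.05
tool_pos: [635.8, 49.2, 289.7]
eef_rot: [0.708, 0.706, 0.0, -0.0]
wrist_force: [-0.6, -0.5, -0.5]
grip_width: 91.1
grasp_force: 0.0
```

Run:
```python
from h import *
S=[ctrl.snapshot(n) for n in("scene","top")]; Ws=[cloud(s) for s in S]
print(axis(Ws,"spice_jar",(447,212),-3)); print(ctrl.state()["tool_pos"])
print(axis(Ws[:1],"salt_mill"))
```

```text
[(97, np.float64(449.6), np.float64(212.3), 1.2), (42, np.float64(448.7), np.float64(212.9), 0.4), (139, np.float64(449.1), np.float64(212.4), 0.8)]
[635.57656202  49.64375175 289.79297533]
[(138, np.float64(637.0), np.float64(48.6), 1.4), (138, np.float64(637.0), np.float64(48.6), 1.4)]
```

Request:
servo_tool:
  increments: "0 0 0 0 0.05 0.8 1;0 0 0 0 0 0.8 1;0 0 0 0 0 0.7 1;0 0 0 0 0 0.33 1;0 0 0 0 0 0 1;0 0 0 0 0 0 0;0 0 0 0 0 0 0;0 0 0 0 0 0 0;0 0 0 0 0 0 0;0 0 0 0 0 0 0"

```text
time: 14.4
tool_pos: [637.7, 48.9, 210.5]
eef_rot: [0.708, 0.706, -0.0, -0.0]
wrist_force: [0.0, -0.4, 0.1]
grip_width: 47.1
grasp_force: 30.0
```

Request:
servo_tool:
  increments: "0 0 0 0 0 -0.5 0;0 0 0 0 0 -0.7 0;0 0 0 0 0 -0.8 0"

```text
time: 14.78
tool_pos: [637.8, 48.9, 271.3]
eef_rot: [0.708, 0.706, -0.0, -0.0]
wrist_force: [-0.1, 0.3, -2.1]
grip_width: 46.9
grasp_force: 30.0
```

Request:
servo_tool:
  increments: "0 0 0 0.15 -0.4 0 0;0 0 0 0.3 -0.75 0 0;0 0 0 0.3 -0.75 0 0;0 0 0 0.3 -0.75 0 0;0 0 0 0.3 -0.75 0 0;0 0 0 0.3 -0.75 0 0;0 0 0 0.3 -0.75 0 0;0 0 0 0.3 -0.75 0 0;0 0 0 0.2 -0.7 0 0;0 0 0 0 0 0 0"

```text
time: 16.02
tool_pos: [445.1, 123.0, 269.7]
eef_rot: [0.707, 0.707, -0.001, -0.001]
wrist_force: [0.4, -0.4, -2.2]
grip_width: 46.8
grasp_force: 30.0
```

Run:
```python
from h import *
S=[ctrl.snapshot(n) for n in("scene","top")]; Ws=[cloud(s) for s in S]
print(ctrl.state()["tool_pos"])
cv2.imwrite("pics/c3.png",cv2.resize(S[0]["image"][70:270,140:400],(650,500)))
```

```text
[447.22460303 122.84011408 270.09867032]
```

View pics/c3.png

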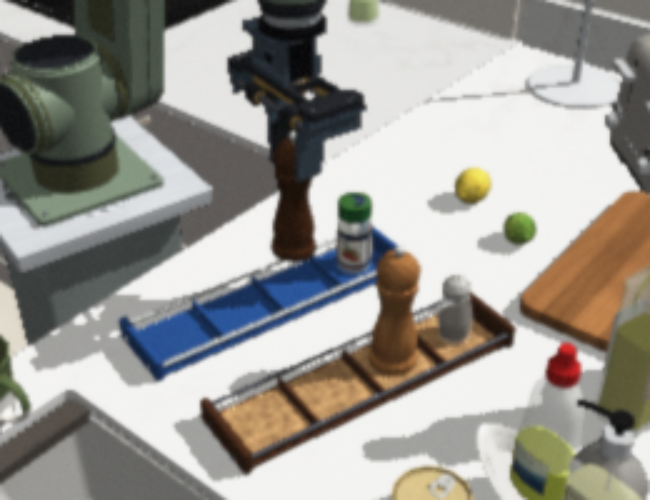

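Request:
servo_tool:
  increments: "0 0 0 0 0 0.5 0;0 0 0 0 0 0.6 0;0 0 0 0 0 0.6 0;0 0 0 0 0 0.3 0;0 0 0 0 0 0.07 0;0 0 0 0 0 0 0"

```text
time: 16.88
tool_pos: [447.9, 122.8, 208.5]
eef_rot: [0.708, 0.706, 0.0, 0.0]
wrist_force: [0.8, -0.9, -1.4]
grip_width: 46.9
grasp_force: 30.0
```

Request:
servo_tool:
  increments: "0 0 0 0 0 0 1;0 0 0 0 0 0 1;0 0 0 0 0 0 1;0 0 0 0 0 0 1;0 0 0 0 0 -0.4 1;0 0 0 0 0 -0.8 1;0 0 0 0 0 -0.8 1;0 0 0 0 0 -0.7 1;0 0 0 0 0 0 1"

```text
time: 18.0
tool_pos: [448.3, 123.1, 291.3]
eef_rot: [0.708, 0.706, 0.002, 0.001]
wrist_force: [-0.2, -0.1, -0.4]
grip_width: 91.3
grasp_force: 0.0
```

Request:
servo_tool:
  increments: "0 0 0 0.06 0.9 0 1;0 0 0 0.06 0.9 0 1;0 0 0 0.06 0.9 0 1;0 0 0 0.06 0.9 0 1;0 0 0 0.06 0.9 0 1;0 0 0 0.06 0.9 0 1;0 0 0 0.06 0.9 0 1;0 0 0 0 0 0 1;0 0 0 0 0 0 1"

```text
time: 19.12
tool_pos: [635.6, 135.0, 288.4]
eef_rot: [0.708, 0.706, -0.001, -0.001]
wrist_force: [-0.3, -0.2, -0.1]
grip_width: 91.5
grasp_force: 0.0
```

Run:
```python
from h import *
S=[ctrl.snapshot(n) for n in("scene","top")]; Ws=[cloud(s) for s in S]
print(axis(Ws,"salt_mill",(447,122),-3)); print(ctrl.state()["tool_pos"])
print(axis(Ws[:1],"pepper_mill"))
```

```text
[(98, np.float64(447.6), np.float64(123.0), 1.4), (0,), (98, np.float64(447.6), np.float64(123.0), 1.4)]
[635.49995635 135.03101646 289.15130522]
[(124, np.float64(634.2), np.float64(134.9), 1.4), (124, np.float64(634.2), np.float64(134.9), 1.4)]
```

Request:
servo_tool:
  increments: "0 0 0 0 0 0.8 1;0 0 0 0 0 0.8 1;0 0 0 0 0 0.7 1;0 0 0 0 0 0.3 1;0 0 0 0 0 0 1;0 0 0 0 0 0 0;0 0 0 0 0 0 0;0 0 0 0 0 0 0;0 0 0 0 0 0 0;0 0 0 0 0 0 0"

```text
time: 20.48
tool_pos: [636.3, 135.1, 211.3]
eef_rot: [0.708, 0.706, -0.0, -0.0]
wrist_force: [-0.5, 0.7, 1.5]
grip_width: 47.2
grasp_force: 30.0
```

Request:
servo_tool:
  increments: "0 0 0 0 0 -0.5 0;0 0 0 0 0 -0.7 0;0 0 0 0 0 -0.8 0"

```text
time: 20.85
tool_pos: [636.5, 135.0, 272.3]
eef_rot: [0.708, 0.706, -0.0, 0.0]
wrist_force: [-0.1, 0.0, -1.6]
grip_width: 47.3
grasp_force: 30.0
```

Request:
servo_tool:
  increments: "0 0 0 -0.3 -0.4 0 0;0 0 0 -0.5 -0.75 0 0;0 0 0 -0.5 -0.75 0 0;0 0 0 -0.5 -0.75 0 0;0 0 0 -0.4 -0.75 0 0;0 0 0 -0.4 -0.75 0 0;0 0 0 -0.3 -0.75 0 0;0 0 0 -0.3 -0.75 0 0;0 0 0 -0.2 -0.6 0 0;0 0 0 0 0 0 0"

```text
time: 22.1
tool_pos: [447.3, 33.0, 271.0]
eef_rot: [0.708, 0.706, -0.0, -0.0]
wrist_force: [0.3, 0.3, -2.0]
grip_width: 47.2
grasp_force: 30.0
```

Request:
servo_tool:
  increments: "0 0 0 0 0 0 0"

```text
time: 22.22
tool_pos: [449.4, 33.5, 271.3]
eef_rot: [0.708, 0.706, 0.0, 0.0]
wrist_force: [0.5, -0.3, -1.7]
grip_width: 47.4
grasp_force: 30.0
```

Request:
servo_tool:
  increments: "0 0 0 -0.03 -0.05 0.5 0;0 0 0 0 0 0.6 0;0 0 0 0 0 0.6 0;0 0 0 0 0 0.3 0;0 0 0 0 0 0.1 0;0 0 0 0 0 0 0"

```text
time: 22.98
tool_pos: [447.9, 32.6, 208.6]
eef_rot: [0.708, 0.706, 0.0, 0.0]
wrist_force: [0.1, 0.4, -2.1]
grip_width: 46.7
grasp_force: 30.0
```

Request:
servo_tool:
  increments: "0 0 0 0 0 0 1;0 0 0 0 0 0 1;0 0 0 0 0 0 1;0 0 0 0 0 0 1;0 0 0 0 0 -0.4 1;0 0 0 0 0 -0.8 1;0 0 0 0 0 -0.8 1;0 0 0 0 0 -0.7 1;0 0 0 0 0 0 1"

```text
time: 24.1
tool_pos: [448.2, 32.6, 291.2]
eef_rot: [0.708, 0.706, 0.002, 0.002]
wrist_force: [0.3, -0.8, -1.0]
grip_width: 90.6
grasp_force: 0.0
```

Request:
servo_tool:
  increments: "0 0 0 0.92 0.91 0 1;0 0 0 0.92 0.91 0 1;0 0 0 0.92 0.91 0 1;0 0 0 0.92 0.91 0 1;0 0 0 0.92 0.91 0 1;0 0 0 0.92 0.91 0 1;0 0 0 0.92 0.91 0 1;0 0 0 0 0 0 1;0 0 0 0 0 0 1"

```text
time: 25.22
tool_pos: [638.1, 224.9, 288.1]
eef_rot: [0.708, 0.706, -0.001, -0.0]
wrist_force: [-0.1, -0.7, -0.4]
grip_width: 91.7
grasp_force: 0.0
```

Run:
```python
from h import *
S=[ctrl.snapshot(n) for n in("scene","top")]; Ws=[cloud(s) for s in S]
print(axis(Ws,"pepper_mill",(447,32),-3)); print(ctrl.state()["tool_pos"])
print(axis(Ws[:1],"salt_shaker"))
cv2.imwrite("pics/c4.png",cv2.resize(S[0]["image"][70:270,140:400],(650,500)))
```

```text
[(109, np.float64(446.7), np.float64(32.3), 1.0), (73, np.float64(448.2), np.float64(31.7), 1.9), (182, np.float64(447.1), np.float64(32.2), 1.3)]
[638.05069626 224.53094494 289.08038348]
[(206, np.float64(637.0), np.float64(226.2), 1.7), (206, np.float64(637.0), np.float64(226.2), 1.7)]
```

View pics/c4.png

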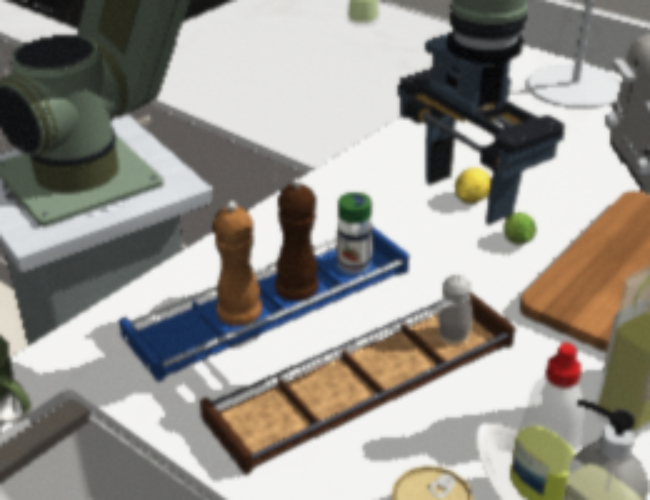

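Pepper mill, salt mill and jar now stand upright in the blue rack. The shaker, at pixel (457,310), is last.

Request:
servo_tool:
  increments: "0 0 0 0.04 0 1 1;0 0 0 0 0 1 1;0 0 0 0 0 1 1;0 0 0 0 0 1 1;0 0 0 0 0 0.8 1;0 0 0 0 0 0.6 1;0 0 0 0 0 0.15 1;0 0 0 0 0 0 1"

```text
time: 26.32
tool_pos: [639.0, 226.5, 123.3]
eef_rot: [0.708, 0.706, 0.0, 0.0]
wrist_force: [-0.1, 0.3, 0.2]
grip_width: 91.5
grasp_force: 0.0
```

Request:
servo_tool:
  increments: "0 0 0 0 0 0 0;0 0 0 0 0 0 0;0 0 0 0 0 0 0;0 0 0 0 0 0 0;0 0 0 0 0 0 0;0 0 0 0 0 0 0"

```text
time: 27.08
tool_pos: [638.8, 226.6, 122.7]
eef_rot: [0.708, 0.706, 0.0, 0.0]
wrist_force: [0.3, 0.1, 0.1]
grip_width: 39.3
grasp_force: 30.0
```

Request:
servo_tool:
  increments: "0 0 0 0 0 -0.5 0;0 0 0 0 0 -0.7 0;0 0 0 0 0 -0.8 0"

```text
time: 27.45
tool_pos: [638.8, 226.6, 184.0]
eef_rot: [0.708, 0.706, 0.0, 0.0]
wrist_force: [0.1, 0.1, -0.3]
grip_width: 39.4
grasp_force: 29.9
```

Run:
```python
from h import *
S=[ctrl.snapshot(n) for n in("scene","top")]; Ws=[cloud(s) for s in S]
print(ctrl.state()["tool_pos"],ctrl.state()["grip_width"]); print(axis(Ws[:1],"salt_shaker",(638,226),60))
cv2.imwrite("pics/c5.png",cv2.resize(S[0]["image"][90:230,260:400],(600,600)))
```

```text
[640.3620701  227.11146115 186.76111128] 39.319956758054616
[(282, np.float64(642.2), np.float64(226.6), 4.0), (282, np.float64(642.2), np.float64(226.6), 4.0)]
```

View pics/c5.png

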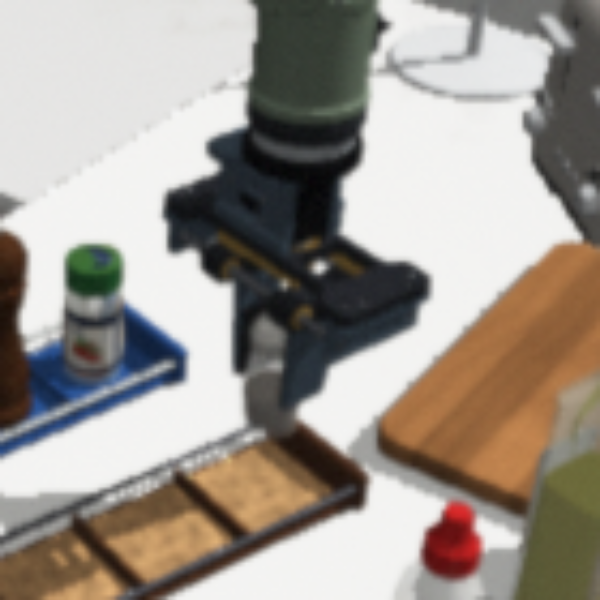

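Request:
servo_tool:
  increments: "0 0 0 -0.5 0 0 0;0 0 0 -1 0 0 0;0 0 0 -1 0 0 0;0 0 0 -1 0 0 0;0 0 0 -1 0 0 0;0 0 0 -1 0 0 0;0 0 0 -1 0 0 0;0 0 0 -1 0 0 0;0 0 0 -1 0 0 0;0 0 0 -0.95 0 0 0"

```text
time: 28.8
tool_pos: [637.0, -58.9, 181.3]
eef_rot: [0.708, 0.706, -0.001, -0.001]
wrist_force: [0.3, -0.1, -0.7]
grip_width: 39.6
grasp_force: 29.9
```

Request:
servo_tool:
  increments: "0 0 0 0 -0.5 0 0;0 0 0 0 -0.9 0 0;0 0 0 0 -0.9 0 0;0 0 0 0 -0.9 0 0;0 0 0 0 -0.9 0 0;0 0 0 0 -0.9 0 0;0 0 0 0 -0.9 0 0;0 0 0 0 -0.5 0 0;0 0 0 0 0 0 0;0 0 0 0 0 0 0"

```text
time: 30.05
tool_pos: [447.2, -56.8, 182.8]
eef_rot: [0.708, 0.706, 0.0, 0.001]
wrist_force: [-0.7, 0.3, 0.5]
grip_width: 39.8
grasp_force: 29.9
```

Target z is 119.7, so lower 63 mm.

Request:
servo_tool:
  increments: "0 0 0 0 0 0.5 0;0 0 0 0 0 0.6 0;0 0 0 0 0 0.6 0;0 0 0 0 0 0.3 0;0 0 0 0 0 0.1 0;0 0 0 0 0 0 0"

```text
time: 30.8
tool_pos: [446.9, -56.6, 120.0]
eef_rot: [0.708, 0.706, 0.0, 0.0]
wrist_force: [1.1, -0.2, -0.8]
grip_width: 39.4
grasp_force: 29.9
```

Request:
servo_tool:
  increments: "0 0 0 0 0 0 1;0 0 0 0 0 0 1;0 0 0 0 0 0 1;0 0 0 0 0 0 1;0 0 0 0 0 -0.4 1;0 0 0 0 0 -1 1;0 0 0 0 0 -1 1;0 0 0 0 0 -1 1;0 0 0 0 0 -1 1;0 0 0 0 0 -1 1"

```text
time: 32.05
tool_pos: [446.0, -56.5, 283.6]
eef_rot: [0.708, 0.706, 0.0, 0.0]
wrist_force: [-0.3, 1.1, -0.6]
grip_width: 91.2
grasp_force: 0.0
```

Request:
servo_tool:
  increments: "0 0 0 -1 0 0 1;0 0 0 -1 0 0 1;0 0 0 -1 0 0 1;0 0 0 -1 0 0 1;0 0 0 -1 0 0 1;0 0 0 -1 0 0 1;0 0 0 0 0 0 1;0 0 0 0 0 0 1"

```text
time: 33.05
tool_pos: [445.6, -236.0, 282.1]
eef_rot: [0.708, 0.706, 0.0, -0.0]
wrist_force: [0.2, -0.1, -0.2]
grip_width: 91.5
grasp_force: 0.0
```

Run:
```python
from h import *
S=[ctrl.snapshot(n) for n in("scene","top")]; Ws=[cloud(s) for s in S]
for o,y in(("spice_jar",212),("salt_mill",122),("pepper_mill",32),("salt_shaker",-57)): print(o,axis(Ws,o,(447,y),-3))
for s,W in zip(S,Ws):
  for o in("mug","lemon","lime"):
    for d in ctrl.masks_of(s,o)[:2]: print(o,d["p"],np.round(np.median(W[d["region"]],axis=0)))
a=cv2.resize(S[0]["image"][90:270,140:400],(434,300));b=cv2.resize(S[1]["image"][140:260,160:360],(434,260))
cv2.imwrite("pics/c6.png",np.vstack([a,b]))
```

```text
spice_jar [(246, np.float64(449.1), np.float64(212.3), 1.1), (42, np.float64(448.6), np.float64(212.9), 0.3), (288, np.float64(449.1), np.float64(212.4), 1.0)]
salt_mill [(101, np.float64(448.0), np.float64(123.3), 1.3), (67, np.float64(449.4), np.float64(123.4), 1.7), (168, np.float64(448.5), np.float64(123.4), 1.5)]
pepper_mill [(109, np.float64(446.6), np.float64(32.2), 1.2), (71, np.float64(447.5), np.float64(32.2), 1.8), (180, np.float64(446.9), np.float64(32.2), 1.5)]
salt_shaker [(204, np.float64(445.0), np.float64(-57.8), 2.1), (48, np.float64(449.4), np.float64(-61.3), 1.4), (252, np.float64(445.6), np.float64(-58.6), 2.3)]
mug 0.78 [ 449. -301.   64.]
lemon 0.56 [423. 448.  38.]
lemon 0.78 [409. 456.  43.]
lime 0.42 [526. 438.  37.]
```

View pics/c6.png

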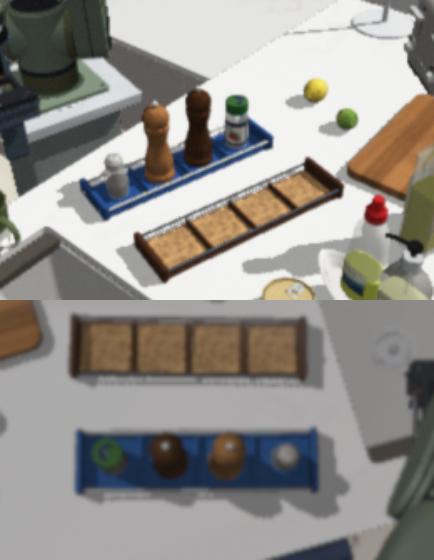

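All four stand upright and centred in the blue rack in reverse order: jar, salt mill, pepper mill, shaker from the left. The mug, lemon and lime are unmoved, so I'm handing the job in.

```bash
python3 -c "
from station import ctrl
print(ctrl.finish_job())"
```

```text
the job is handed in; nothing more can be done
None
```

The job is handed in: all four seasonings stand upright in the blue rack in reverse order, each about 5 mm or less from its compartment's centre by my last camera measurements. The mug, lemon and lime have not moved, and the hand-in returned no verdict.

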